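Line up coasters for striping

TASK

The four painted coasters on the spray board are to get one stripe sprayed straight across them all: slide them, without lifting any, into a single square row along the long batten, in any order, the first one hard against the short end batten and each one touching the next so that the row is closed up without gaps. Leave the paint pots and everything else on the bench standing where they are.

Things in the scene. Friction and masses are not known exactly. Their poses are not given: they have to be found in the camera images.
- corner (a point): inner corner of the L of battens, level with the board's top; axes of the board (x away from the robot, y to its left). Inner face of the long batten: plane x = 0, from y = 17 to y = -543 mm; inner face of the short batten: plane y = 0, from x = 0 to x = -65 mm. The row lies on the -x, -y side. Battens 22 mm wide, 12 mm high; the row's other end is open
- spray_board: fixed plywood sheet, 340 mm (its x, away from the robot) by 720 mm (its y), 9 mm thick, on the bench, turned up to 5 degrees; origin at the centre of its underside, axes as the corner's. It carries the two battens; the corner lies 115 mm in +x and 190 mm in +y from the origin. The coasters and three pots stand on it
- coaster_teal: square wooden coaster with a teal painted top, 90 x 90 x 16 mm, about 90 g, lying loose on the spray board, turned by up to 26 degrees from the battens; origin at the centre of its underside, x and y parallel to its sides, z up. Too wide for the gripper: push it by its edges. It slides with friction and stays where it is left
- coaster_ochre: square wooden coaster with a ochre yellow painted top, 90 x 90 x 16 mm, about 90 g, lying loose on the spray board, turned by up to 26 degrees from the battens; origin at the centre of its underside, x and y parallel to its sides, z up. Too wide for the gripper: push it by its edges. It slides with friction and stays where it is left
- coaster_red: square wooden coaster with a red painted top, 90 x 90 x 16 mm, about 90 g, lying loose on the spray board, turned by up to 26 degrees from the battens; origin at the centre of its underside, x and y parallel to its sides, z up. Too wide for the gripper: push it by its edges. It slides with friction and stays where it is left
- coaster_white: square wooden coaster with a white painted top, 90 x 90 x 16 mm, about 90 g, lying loose on the spray board, turned by up to 26 degrees from the battens; origin at the centre of its underside, x and y parallel to its sides, z up. Too wide for the gripper: push it by its edges. It slides with friction and stays where it is left
- pot_blue: small closed blue paint pot with a white cap standing on the spray board, 36 mm diameter, 50 mm high, about 90 g, easily knocked over; origin at the centre of its base. Two of the pots stand between the coasters, one beyond the short batten. Not to be moved
- pot_green: small closed dark green paint pot with a white cap standing on the spray board, 36 mm diameter, 50 mm high, about 90 g, easily knocked over; origin at the centre of its base. Two of the pots stand between the coasters, one beyond the short batten. Not to be moved
- pot_yellow: small closed yellow paint pot with a white cap standing on the spray board, 36 mm diameter, 50 mm high, about 90 g, easily knocked over; origin at the centre of its base. Two of the pots stand between the coasters, one beyond the short batten. Not to be moved
- spray_gun: spray gun screwed on its paint jar, standing on the bench to the right of the board; jar 84 mm diameter, 200 mm high overall, body 120 mm long; origin at the centre of the jar's base. Not to be moved
- glass: empty drinking glass, 68 mm diameter, 75 mm high, on the bench to the right; origin at the centre of its base. Not to be moved
- brush: paint brush lying on the bench left of the board, about 200 mm long; origin at its middle. Not to be moved
- scraper: scraper with a dark wooden handle lying on the bench on the left, 185 mm long; origin near its middle. Not to be moved
There are look-alikes about, which are no part of the job. What is shaped like the coaster_red but black or blue is not meant.

How it is judged:
At the end, for the whole second after the job is handed in: The coasters lie flat, still, in a row along the long batten from the short one, in any order: each within 3 mm of the long batten, within 4 mm of its place in a gap-free row, turned under 2.5 degrees. Pots upright within 15 mm, other things within 20 mm of their starts (((x of coaster_teal in the frame of corner between -0.048 and -0.042 m and y of coaster_teal in the frame of corner between -0.049 and -0.042 m and (angle between the x axis of coaster_teal and the x axis of corner, either way round below 0.045 rad or angle between the y axis of coaster_teal and the x axis of corner, either way round below 0.045 rad)) or (x of coaster_ochre in the frame of corner between -0.048 and -0.042 m and y of coaster_ochre in the frame of corner between -0.049 and -0.042 m and (angle between the x axis of coaster_ochre and the x axis of corner, either way round below 0.045 rad or angle between the y axis of coaster_ochre and the x axis of corner, either way round below 0.045 rad)) or (x of coaster_red in the frame of corner between -0.048 and -0.042 m and y of coaster_red in the frame of corner between -0.049 and -0.042 m and (angle between the x axis of coaster_red and the x axis of corner, either way round below 0.045 rad or angle between the y axis of coaster_red and the x axis of corner, either way round below 0.045 rad)) or (x of coaster_white in the frame of corner between -0.048 and -0.042 m and y of coaster_white in the frame of corner between -0.049 and -0.042 m and (angle between the x axis of coaster_white and the x axis of corner, either way round below 0.045 rad or angle between the y axis of coaster_white and the x axis of corner, either way round below 0.045 rad))) and ((x of coaster_teal in the frame of corner between -0.048 and -0.042 m and y of coaster_teal in the frame of corner between -0.139 and -0.132 m and (angle between the x axis of coaster_teal and the x axis of corner, either way round below 0.045 rad or angle between the y axis of coaster_teal and the x axis of corner, either way round below 0.045 rad)) or (x of coaster_ochre in the frame of corner between -0.048 and -0.042 m and y of coaster_ochre in the frame of corner between -0.139 and -0.132 m and (angle between the x axis of coaster_ochre and the x axis of corner, either way round below 0.045 rad or angle between the y axis of coaster_ochre and the x axis of corner, either way round below 0.045 rad)) or (x of coaster_red in the frame of corner between -0.048 and -0.042 m and y of coaster_red in the frame of corner between -0.139 and -0.132 m and (angle between the x axis of coaster_red and the x axis of corner, either way round below 0.045 rad or angle between the y axis of coaster_red and the x axis of corner, either way round below 0.045 rad)) or (x of coaster_white in the frame of corner between -0.048 and -0.042 m and y of coaster_white in the frame of corner between -0.139 and -0.132 m and (angle between the x axis of coaster_white and the x axis of corner, either way round below 0.045 rad or angle between the y axis of coaster_white and the x axis of corner, either way round below 0.045 rad))) and ((x of coaster_teal in the frame of corner between -0.048 and -0.042 m and y of coaster_teal in the frame of corner between -0.229 and -0.222 m and (angle between the x axis of coaster_teal and the x axis of corner, either way round below 0.045 rad or angle between the y axis of coaster_teal and the x axis of corner, either way round below 0.045 rad)) or (x of coaster_ochre in the frame of corner between -0.048 and -0.042 m and y of coaster_ochre in the frame of corner between -0.229 and -0.222 m and (angle between the x axis of coaster_ochre and the x axis of corner, either way round below 0.045 rad or angle between the y axis of coaster_ochre and the x axis of corner, either way round below 0.045 rad)) or (x of coaster_red in the frame of corner between -0.048 and -0.042 m and y of coaster_red in the frame of corner between -0.229 and -0.222 m and (angle between the x axis of coaster_red and the x axis of corner, either way round below 0.045 rad or angle between the y axis of coaster_red and the x axis of corner, either way round below 0.045 rad)) or (x of coaster_white in the frame of corner between -0.048 and -0.042 m and y of coaster_white in the frame of corner between -0.229 and -0.222 m and (angle between the x axis of coaster_white and the x axis of corner, either way round below 0.045 rad or angle between the y axis of coaster_white and the x axis of corner, either way round below 0.045 rad))) and ((x of coaster_teal in the frame of corner between -0.048 and -0.042 m and y of coaster_teal in the frame of corner between -0.319 and -0.312 m and (angle between the x axis of coaster_teal and the x axis of corner, either way round below 0.045 rad or angle between the y axis of coaster_teal and the x axis of corner, either way round below 0.045 rad)) or (x of coaster_ochre in the frame of corner between -0.048 and -0.042 m and y of coaster_ochre in the frame of corner between -0.319 and -0.312 m and (angle between the x axis of coaster_ochre and the x axis of corner, either way round below 0.045 rad or angle between the y axis of coaster_ochre and the x axis of corner, either way round below 0.045 rad)) or (x of coaster_red in the frame of corner between -0.048 and -0.042 m and y of coaster_red in the frame of corner between -0.319 and -0.312 m and (angle between the x axis of coaster_red and the x axis of corner, either way round below 0.045 rad or angle between the y axis of coaster_red and the x axis of corner, either way round below 0.045 rad)) or (x of coaster_white in the frame of corner between -0.048 and -0.042 m and y of coaster_white in the frame of corner between -0.319 and -0.312 m and (angle between the x axis of coaster_white and the x axis of corner, either way round below 0.045 rad or angle between the y axis of coaster_white and the x axis of corner, either way round below 0.045 rad))) and linear speed of each of coaster_teal, coaster_ochre, coaster_red, coaster_white below 0.01 m/s and angle between each of coaster_teal, coaster_ochre, coaster_red, coaster_white's own z axis and vertical below 0.05 rad and distance of each of pot_blue, pot_green, pot_yellow from where it was at the start of the episode below 0.015 m and distance of each of spray_gun, glass, brush, scraper from where it was at the start of the episode below 0.02 m and angle between each of pot_blue, pot_green, pot_yellow's own z axis and vertical below 0.2 rad); the robot touches nothing.
It fails at once if a coaster is lifted or tipped up off the board (raised over 15 mm or tilted over 20 degrees) (height (world z) of any of coaster_teal, coaster_ochre, coaster_red, coaster_white above 0.024 m or angle between any of coaster_teal, coaster_ochre, coaster_red, coaster_white's own z axis and vertical above 0.35 rad).
It fails at once if a paint pot is shifted over 15 mm or knocked over (distance of any of pot_blue, pot_green, pot_yellow from where it was at the start of the episode above 0.015 m or angle between any of pot_blue, pot_green, pot_yellow's own z axis and vertical above 0.35 rad).
It fails at once if another thing on the bench is shifted over 20 mm (distance of any of spray_gun, glass, brush, scraper from where it was at the start of the episode above 0.02 m).
It also fails if it takes over 72 s, if anything falls off the work surface, if the arm or the gripper's body presses on something with over 40 N, if the wrist force passes 120 N, or if a joint passes its speed limit or range.

ROBOT

A 7-joint arm with a two-finger parallel gripper is mounted at the origin on the work surface. World frame = base frame: x ahead of the robot, y to its left, z up, the work surface at z = 0. Lengths are in m, angles in rad, forces in N, time in s.
With the tool pointing down it reaches from about 0.425 to 0.875 m from the base axis. Payload 4.7 kg.
Tool frame: the origin (TCP) lies between the finger pads; the fingertips stand 11 mm ahead of it and the grasp point (between the pads) lies 8 mm behind it; z points along the fingers, y is the line along which they close (so a half turn about z gives the same grasp; the last joint's range is limited). The gripper opens to 87 mm and grips with 3 to 60 N. Pads are 19 mm wide; open, the fingers measure 117 mm over their backs; the gripper's body (75 mm by 190 mm) begins 51 mm behind the grasp point.
Start: joints at [1.26, 0.321, -0.07, 1.45, 0.023, 1.371, -0.057], TCP at [0.207, -0.616, 0.234] pointing down, gripper open.
Joint ranges: [-2.86, 2.86], [-0.3, 2.09], [-1.38, 1.24], [0.06, 2.45], [-1.56, 4.7], [0.09, 2.05], [-2.69, 2.69]. Speed limits (rad/s): [2.57, 2.57, 3.14, 3.14, 3.14, 3.14, 3.14].

INTERFACE

Orientations are given as a rotation vector (axis times angle).
In Python, from bench import ctrl gives the robot as it stands. The module is installed in compiled form; this text tells all that it offers.
- The arm moves only by the shell command python3 -m inch 'ROWS' [FORCE]. ROWS is JSON, a list of rows, each an object with "slide": the shift along the tool's x, y, z scaled (see below), a list of three; "angular": the turn, a rotation vector about the tool's x, y, z scaled (see below), a list of three; "claw": the opening, from -1 (shut) to 1 (fully open). In form: [{"slide": [tx, ty, tz], "angular": [rx, ry, rz], "claw": claw}, ...]. A call has 1 to 10 rows; each row is the pose to reach, as a shift and turn from the pose commanded when the call began, along the tool's axes at that moment; what a row does not reach only later rows make up. The controller multiplies each number of a shift by 0.25 m and each number of a turn by 30 degrees. A row lasts 1/10 s, in which the tool goes at most 50 mm and 8.59 degrees, less where a joint would pass 70% of its speed; a pose out of reach is approached as far as the arm can. A call with a number of a shift or a turn outside -1 to 1 is refused whole. A call with a gripper value outside its range is refused whole. The fingers move at their own pace and stop on an object; FORCE is the grip in N (left out, the last holds). Time passes only in rows, so rows that repeat a pose let the fingers close. It gives the time, the measured TCP pose, the force, the opening and the grip force at its end, in the units of the state.
- ctrl.get_state(): the state, without advancing time (a new reading comes with each control period).
- ctrl.get_image(name): name is "side" or "top" or "wrist"; returns a dict with "color" (480x640x3 uint8, red, green, blue), "depth" (480x640 float32, m along the optical axis (not along the pixel's ray), 0 where there is no reading), "camera_matrix" (3x3 intrinsics, pixels), "extrinsics" (4x4, takes a point from camera to world coordinates); the wrist camera has in their place "tool_from_camera" (4x4, takes a point from camera to tool coordinates, whose origin is the TCP and whose axes are the flange's). Camera axes: x right, y up, looking along -z (the intrinsics and any distortion apply to the point x, -y, -z); pixel columns grow to the right and rows downward; lengths in m; the calibration is good to about 2 mm. The wrist camera is an equidistant fisheye: a pixel r from the principal point sees the ray r / f radians off the axis. A picture is of the moment at which its call begins: read the wrist's pose just before it.
- ctrl.close_job(): hands the job in; it is judged then, once.
Trained networks look in the newest picture that a camera, given by its name, has taken for a name from the list of things; names that differ only in an ending like _2 or _b are one class to them, and where a whole thing is asked for, a point or a joint stands for the part that bears it (a point fixed in the world has none). Each returns a list of dicts, best first, with "confidence" (0 to 1); they miss things now and then, are a little off and sometimes report something else, mostly with a low value. They report only what shows in the picture. A call takes as long as a camera call. They do not tell look-alikes from the thing itself.
- ctrl.find_in(query, camera): "bbox" ([centre column, centre row, width, height] in pixels, round what is visible of it).
- ctrl.outline_of(query, camera): "mask" (480x640 bool, what is visible of it) and "bbox" ([centre column, centre row, width, height] in pixels, round what is visible of it).
The state is a dict: "time": time; "joint_positions": joint angles; "qd": joint speeds; "joint_torque": joint torques, N m; "position": TCP position; "tool_rot": TCP orientation; "ft_force": force on the tool from outside, world axes, zero at the start; "torque": the same for the moment, N m; "grip_width": opening from 0.0 (shut) to 1.0 (fully open); "grip_force": force on a finger pad.
Only numpy, scipy, OpenCV 4.12 (cv2) and the standard library are available. Lean on these libraries where they do the work, as an engineer would, in place of code of your own. Each camera call takes 0.05 s, during which the arm holds its last target. There are 200 camera calls.

## Working session

There is one attempt and no reset: what is moved stays moved. The work goes in short steps, Python scripts to look and compute and a shell command to move; the robot and the scene stay as the last step left them, time stands still between calls to the robot, and variables do not carry over. Pictures are saved under pics/ and viewed, at most 10 in all, crops included, and the job is handed in when it is done.

```bash
mkdir -p pics; cat > h.py <<'E'
import numpy as np, cv2
from bench import ctrl
from scipy.spatial.transform import Rotation as R
def world(im, uv, z=None):
    K=np.array(im['camera_matrix']);T=np.array(im['extrinsics'])
    uv=np.atleast_2d(uv).astype(float)
    d=np.stack([(uv[:,0]-K[0,2])/K[0,0],-(uv[:,1]-K[1,2])/K[1,1],-np.ones(len(uv))],1)@T[:3,:3].T
    o=T[:3,3]
    return o+d*((z-o[2])/d[:,2])[:,None]
E
python3 - <<'E'
from h import *
s=ctrl.get_state();print(s)
for n in ['top','side']:
    im=ctrl.get_image(n);cv2.imwrite(f'pics/{n}0.png',im['color'][:,:,::-1]);print(n,im['camera_matrix'],im['extrinsics'])
E
```

```text
{'time': 0.0, 'joint_positions': array([ 1.26009666,  0.32186863, -0.07007255,  1.45166566,  0.02261982,
        1.37079561, -0.05687928]), 'qd': array([-0.00154026,  0.00153809, -0.0004937 , -0.00146069, -0.0003296 ,
        0.00066152,  0.00182641]), 'joint_torque': array([ 4.98676254e-04, -4.91289675e+01, -4.03712187e-01, -3.12531531e+01,
       -6.38311403e-02,  4.38601209e-02,  1.63949699e-04]), 'position': array([ 0.20719832, -0.61553322,  0.23243646]), 'tool_rot': array([-3.09836825e+00, -5.07714357e-01,  6.80838064e-04]), 'ft_force': array([0.10019428, 0.45716169, 0.80317828]), 'torque': array([ 0.01769607, -0.029728  , -0.04383884]), 'grip_force': 0.0, 'grip_width': 0.9988133131151486}
top [[447.29559761   0.         326.11541671]
 [  0.         447.29559761 234.90419376]
 [  0.           0.           1.        ]] [[ 0.0015409   0.99909192 -0.04257879  0.40633178]
 [-0.99999334  0.0016803   0.00323836 -0.03903832]
 [ 0.00330696  0.04257351  0.99908786  1.33327363]
 [ 0.          0.          0.          1.        ]]
side [[583.92605789   0.         304.60688294]
 [  0.         583.92605789 236.77394617]
 [  0.           0.           1.        ]] [[-0.73002173  0.3286927  -0.59919061 -0.32401402]
 [-0.68340411 -0.35777201  0.63636312  0.8234609 ]
 [-0.00520572  0.87404822  0.48581128  0.70039723]
 [ 0.          0.          0.          1.        ]]
```

View pics/top0.png

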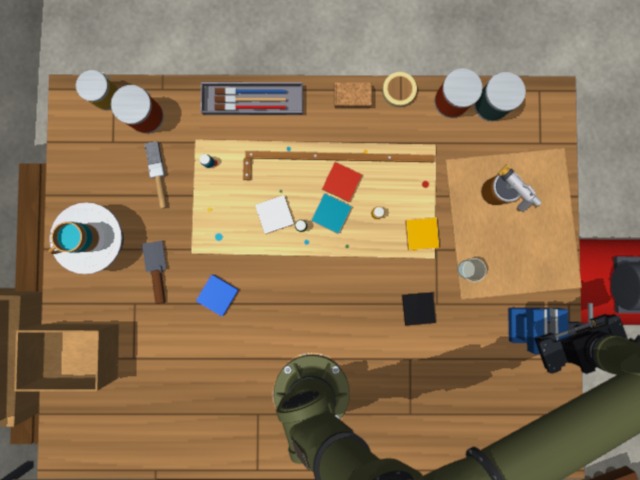

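View pics/side0.png

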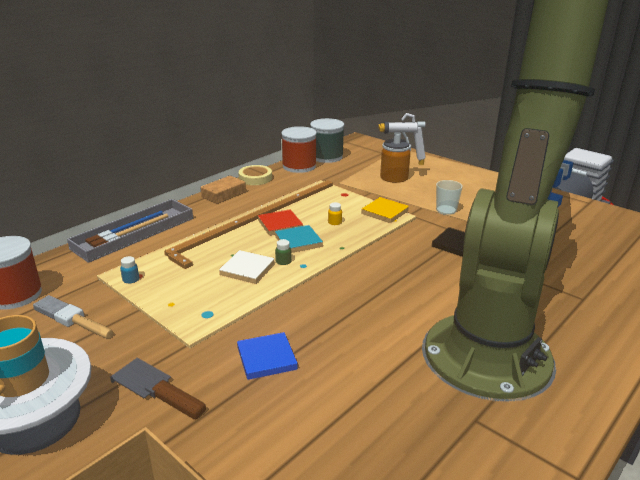

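The top view shows red at (342,182), teal at (331,213), white at (275,214) and ochre at (422,234). The look-alikes are blue (217,295) and black (419,308), both off the board. The pots are blue (207,160), green (301,226) and yellow (378,213), and the batten corner is near (253,158). I choose the four on the board and will measure them next.

```bash
cat >> h.py <<'E'
HS=[('red',[0,8],170),('teal',[88,97],140),('ochre',[20,28],170)]
def mask(hsv,name):
    h,s,v=hsv[...,0],hsv[...,1],hsv[...,2]
    if name=='white': return (s<40)&(v>140)
    lo,hi,sm={'red':(0,6,150),'teal':(86,100,120),'ochre':(19,27,190)}[name]
    m=(h>=lo)&(h<=hi)&(s>=sm)&(v>90)
    if name=='red': m|=(h>=174)&(s>=sm)&(v>90)
    return m
def squares(im,names=('white','red','teal','ochre'),roi=(190,440,135,262)):
    hsv=cv2.cvtColor(im['color'],cv2.COLOR_RGB2HSV)
    out={}
    for n in names:
        m=mask(hsv,n); r=np.zeros_like(m); r[roi[2]:roi[3],roi[0]:roi[1]]=1
        m=(m&r).astype(np.uint8)
        k,l,st,c=cv2.connectedComponentsWithStats(m)
        if k<2: continue
        j=1+np.argmax(st[1:,4]); mm=(l==j).astype(np.uint8)
        cs,_=cv2.findContours(mm,cv2.RETR_EXTERNAL,cv2.CHAIN_APPROX_NONE)
        P=world(im,np.concatenate(cs)[:,0],0.025)[:,:2]
        ctr,wh,a=cv2.minAreaRect((P*1000).astype(np.float32))
        cen=world(im,c[j],0.025)[0,:2]*1000
        out[n]=(np.round(cen,1),np.round(ctr,1),np.round(wh,1),round(((a+45)%90)-45,1),int(st[j,4]))
    return out
E
python3 - <<'E'
from h import *
im=ctrl.get_image('top')
for n,v in squares(im).items(): print(n,v)
for q,z in [('spray_board',.009),('pot_blue',.059),('pot_green',.059),('pot_yellow',.059),('coaster_teal',.025),('coaster_red',.025),('coaster_white',.025),('coaster_ochre',.025)]:
    for r in ctrl.outline_of(q,'top')[:3]:
        m=r['mask'];v,u=np.nonzero(m)
        if not len(u): continue
        print(q,round(r['confidence'],2),np.round(r['bbox'],1),m.sum(),np.round(world(im,[u.mean(),v.mean()],z)[0]*1000,0))
        if q=='spray_board': 
            cs,_=cv2.findContours(m.astype(np.uint8),0,1); P=world(im,np.concatenate(cs)[:,0],.009)[:,:2]*1000
            print(cv2.minAreaRect(P.astype(np.float32)))
hs=cv2.cvtColor(im['color'],cv2.COLOR_RGB2HSV)
print(hs[145:265:6,260].tolist())
c=im['color'][130:265,185:445,::-1];cv2.imwrite('pics/crop.png',cv2.resize(c,None,fx=3,fy=3,interpolation=cv2.INTER_CUBIC))
E
```

```text
white (array([522.8, 109.4]), array([523. , 109.5]), array([90.9, 90. ]), 19.5, 946)
red (array([619.6, -88.9]), array([619.9, -89. ]), array([87.3, 87.4]), -24.8, 870)
teal (array([526.4, -57.9]), array([526.5, -57.5]), array([86.7, 86.8]), -26.5, 876)
ochre (array([ 466.8, -324.8]), array([ 465.6, -325.1]), array([90.5, 90.7]), 4.8, 925)
spray_board 0.75 [314.5 200.  248.  120.4] 23421 [577.   3.   9.]
((571.560791015625, -7.96063232421875), (719.412109375, 342.49176025390625), 88.8786392211914)
spray_board 0.41 [275.4 213.6  40.4  35.1] 934 [526. 110.   9.]
((525.0093383789062, 110.47715759277344), (91.94476318359375, 91.00625610351562), 19.6453914642334)
pot_blue 0.72 [208.1 161.3  13.8  16.2] 163 [674. 299.  59.]
pot_green 0.58 [300.3 223.4  14.   17.1] 100 [489.  29.  59.]
coaster_teal 0.78 [330.5 214.6  36.7  41.7] 957 [526. -58.  25.]
coaster_teal 0.19 [155.7 274.5  20.2  61.3] 917 [368. 453.  25.]
coaster_red 0.75 [343.5 181.5  37.2  42. ] 984 [620. -90.  25.]
coaster_red 0.58 [217.9 295.1  40.9  37.9] 913 [289. 273.  25.]
coaster_red 0.57 [418.5 310.5  29.3  30.8] 1003 [ 249. -312.   25.]
coaster_white 0.63 [275.1 214.6  38.   39.8] 982 [524. 107.  25.]
coaster_ochre 0.88 [420.4 233.9  31.9  32.9] 934 [ 469. -324.   25.]
coaster_ochre 0.21 [155.9 273.1  23.9  65.4] 957 [368. 454.  25.]
[[22, 102, 228], [18, 129, 178], [15, 163, 160], [21, 105, 228], [20, 109, 225], [20, 107, 227], [20, 109, 226], [20, 107, 228], [25, 95, 228], [22, 103, 228], [105, 4, 231], [105, 4, 231], [90, 2, 228], [19, 91, 221], [22, 104, 228], [22, 103, 228], [21, 106, 228], [26, 91, 228], [26, 92, 225], [15, 140, 155]]
```

View pics/crop.png

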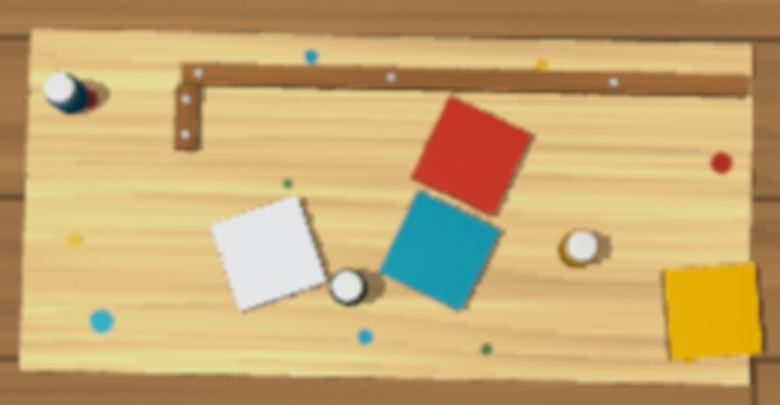

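The crop confirms the choice: white, teal, red and ochre lie on the board. Pot green (crop 348,287) is tight against white's right corner, and yellow is at (582,247).

The plan is white → slot 1, teal → slot 2, red → slot 3, ochre → slot 4, pushed with two spread fingers. Before moving, I'll refine the batten line and the pots.

```bash
cat >> h.py <<'E'
def tool():
    s=ctrl.get_state(); M=R.from_rotvec(s['tool_rot']).as_matrix()
    return s['position']*1000, np.degrees(np.arctan2(M[1,0],M[0,0])), M
def plan(x,y,z,yaw):
    """slide units & turn units from the current pose to TCP x,y,z mm, tool-x direction yaw deg"""
    p,a,M=tool(); d=M.T@(np.array([x,y,z])-p)
    print('at',np.round(p,1),'yaw',round(a,1),'slide',np.round(d/250,3),'turn z',round(-((yaw-a+180)%360-180)/30,3))
E
python3 - <<'E'
from h import *
im=ctrl.get_image('top')
hsv=cv2.cvtColor(im['color'],cv2.COLOR_RGB2HSV).astype(int)
# batten lower edge (inner face top, z .021) subpixel along columns
g=hsv[...,2].astype(float); pts=[]
for u in list(range(262,312))+list(range(375,430)):
    col=g[150:175,u]; d=np.diff(col); k=np.argmax(d)
    if 0<k<23:
        a,b,c=d[k-1],d[k],d[k+1]; pts.append((u,150+k+.5+0.5*(a-c)/(a-2*b+c+1e-9)))
P=world(im,np.array(pts),.021)[:,:2]*1000
c=np.polyfit(P[:,1],P[:,0],1); r=P[:,0]-np.polyval(c,P[:,1]); k=abs(r)<2; c=np.polyfit(P[k,1],P[k,0],1)
print('batten x = %.2f + %.4f y'%(c[1],c[0]),k.sum(),r[k].std())
# short batten inner edge rows 162..176
pts=[]
for v in range(163,178):
    row=g[v,240:270]; d=np.diff(row); k=np.argmax(d); a,b,e=d[k-1],d[k],d[k+1]
    pts.append((240+k+.5+.5*(a-e)/(a-2*b+e+1e-9),v))
Q=world(im,np.array(pts),.021)[:,:2]*1000; print(np.round(Q[::3],1))
for (u,v) in [(301,225),(378,212),(207,159)]:
    w=hsv[v-8:v+9,u-8:u+9]; m=(w[...,1]<35)&(w[...,2]>150); y,x=np.nonzero(m)
    print('pot',m.sum(),np.round(world(im,[u-8+x.mean(),v-8+y.mean()],.059)[0]*1000,1))
plan(450,88,80,19.5)
E
```

```text
batten x = 684.43 + 0.0192 y 105 0.39202727799357323
[[674.6 176.1]
 [665.6 176.8]
 [656.7 176.6]
 [647.8 176.5]
 [638.9 176.5]]
pot 85 [489.6  31.5  59. ]
pot 68 [ 527.3 -193.5   59. ]
pot 76 [678.6 307.   59. ]
at [ 207.4 -616.   233.6] yaw 18.6 slide [ 1.818 -2.359  0.614] turn z -0.03
```

Batten inner face: x = 684.4 + 0.0192·y (yaw −1.1°), corner ≈ (688, 177.5). Both agree with the board's size. Now I'll move towards white.

```bash
python3 -m inch '[{"slide":[0.66,-0.45,0],"angular":[0,0,0],"claw":-0.2},{"slide":[0.66,-0.45,0],"angular":[0,0,0],"claw":-0.2},{"slide":[0.66,-0.45,0],"angular":[0,0,0],"claw":-0.2},{"slide":[0.66,-0.45,0],"angular":[0,0,0],"claw":-0.2},{"slide":[0.66,-0.45,0],"angular":[0,0,0],"claw":-0.2}]'
python3 -m inch '[{"slide":[0.66,-0.45,0],"angular":[0,0,0],"claw":-0.2},{"slide":[0.66,-0.45,0],"angular":[0,0,0],"claw":-0.2},{"slide":[0.66,-0.45,0],"angular":[0,0,0],"claw":-0.2},{"slide":[0.66,-0.45,0],"angular":[0,0,0],"claw":-0.2},{"slide":[0.66,-0.45,0],"angular":[0,0,0],"claw":-0.2}]'
python3 -m inch '[{"slide":[0.25,-0.72,0],"angular":[0,0,0],"claw":-0.2},{"slide":[0.25,-0.72,0],"angular":[0,0,0],"claw":-0.2},{"slide":[0.25,-0.72,0],"angular":[0,0,0],"claw":-0.2},{"slide":[0.25,-0.72,0],"angular":[0,0,0],"claw":-0.2},{"slide":[0.25,-0.72,0],"angular":[0,0,0],"claw":-0.2}]'
python3 -c "
from h import *
plan(455,86,90,19.5)"
```

```text
time: 1.1
position: [0.3347, -0.4498, 0.2343]
tool_rot: [-3.095, -0.527, -0.006]
ft_force: [0.6, -0.5, 0.2]
grip_width: 0.632
grip_force: 0.0
time: 1.6
position: [0.4535, -0.2896, 0.2342]
tool_rot: [-3.095, -0.528, -0.006]
ft_force: [-0.7, -0.4, 1.0]
grip_width: 0.401
grip_force: 0.0
time: 2.1
position: [0.4507, -0.1008, 0.2343]
tool_rot: [-3.097, -0.523, -0.002]
ft_force: [-0.6, -0.1, -0.2]
grip_width: 0.399
grip_force: 0.0
at [ 450.7 -100.8  234.3] yaw 19.2 slide [ 0.261 -0.7    0.577] turn z -0.011
```

```bash
python3 -m inch '[{"slide":[0.28,-0.715,0.4],"angular":[0,0,0],"claw":-0.4},{"slide":[0.28,-0.715,0.6],"angular":[0,0,0],"claw":-0.4},{"slide":[0.28,-0.715,0.6],"angular":[0,0,0],"claw":-0.4},{"slide":[0.28,-0.715,0.6],"angular":[0,0,0],"claw":-0.4},{"slide":[0.28,-0.715,0.6],"angular":[0,0,0],"claw":-0.4},{"slide":[0.28,-0.715,0.72],"angular":[0,0,0],"claw":-0.4},{"slide":[0.28,-0.715,0.8],"angular":[0,0,0],"claw":-0.4},{"slide":[0.28,-0.715,0.833],"angular":[0,0,0],"claw":-0.4},{"slide":[0.28,-0.715,0.833],"angular":[0,0,0],"claw":-0.4}]'
python3 - <<'E'
from h import *
plan(530,112,26,19.5)
plan(580,125,26,-1.1)
print(ctrl.get_state()['joint_positions'].round(2))
E
```

```text
time: 3.0
position: [0.459, 0.084, 0.0245]
tool_rot: [-3.1, -0.507, 0.003]
ft_force: [0.4, 0.1, 0.1]
grip_width: 0.298
grip_force: 0.0
at [459.   84.   24.5] yaw 18.6 slide [ 0.305 -0.016 -0.007] turn z -0.031
at [459.   84.   24.5] yaw 18.6 slide [ 0.511 -0.001 -0.007] turn z 0.655
[ 0.44  0.22 -0.72  2.09  0.19  0.89 -1.64]
```

```bash
python3 -m inch '[{"slide":[0.04,0,-0.004],"angular":[0,0,-0.02],"claw":-0.4},{"slide":[0.08,0,-0.004],"angular":[0,0,0],"claw":-0.4},{"slide":[0.12,0,-0.004],"angular":[0,0,0.08],"claw":-0.4},{"slide":[0.16,0,-0.004],"angular":[0,0,0.16],"claw":-0.4},{"slide":[0.2,0,-0.004],"angular":[0,0,0.25],"claw":-0.4},{"slide":[0.24,0,-0.004],"angular":[0,0,0.34],"claw":-0.4},{"slide":[0.28,0,-0.004],"angular":[0,0,0.43],"claw":-0.4},{"slide":[0.31,0,-0.004],"angular":[0,0,0.52],"claw":-0.4},{"slide":[0.34,0,-0.004],"angular":[0,0,0.6],"claw":-0.4},{"slide":[0.36,0,-0.004],"angular":[0,0,0.65],"claw":-0.4}]'
python3 - <<'E'
from h import *
plan(586,125,25,-1.1)
im=ctrl.get_image('top'); cv2.imwrite('pics/t1.png',im['color'][130:265,185:445,::-1])
print(squares(im,('white',)))
E
```

```text
time: 4.0
position: [0.5468, 0.1139, 0.0274]
tool_rot: [-3.141, 0.028, -0.004]
ft_force: [-1.5, 0.5, -0.2]
grip_width: 0.298
grip_force: 0.4
at [546.8 113.9  27.4] yaw -1.0 slide [ 0.156 -0.047  0.01 ] turn z 0.003
{'white': (array([624.8,  90.6]), array([622.1,  95.6]), array([50.5, 47.1]), 0.3, 233)}
```

```bash
python3 -m inch '[{"slide":[0.04,-0.01,0.008],"angular":[0,0,0],"claw":-0.4},{"slide":[0.08,-0.02,0.008],"angular":[0,0,0],"claw":-0.4},{"slide":[0.12,-0.03,0.008],"angular":[0,0,0],"claw":-0.4},{"slide":[0.145,-0.03,0.008],"angular":[0,0,0],"claw":-0.4},{"slide":[0.155,-0.03,0.008],"angular":[0,0,0],"claw":-0.4},{"slide":[0.16,-0.03,0.008],"angular":[0,0,0],"claw":-0.4}]'
python3 -m inch '[{"slide":[0.006,0,0],"angular":[0,0,0],"claw":-0.4},{"slide":[0.006,0,0],"angular":[0,0,0],"claw":-0.4}]'
```

```text
time: 4.65
position: [0.5849, 0.1204, 0.0241]
tool_rot: [-3.141, 0.024, 0.001]
ft_force: [-0.9, 0.4, 0.4]
grip_width: 0.302
grip_force: 0.4
time: 4.85
position: [0.5864, 0.1202, 0.0242]
tool_rot: [3.141, -0.024, 0.0]
ft_force: [-1.0, -0.9, 0.9]
grip_width: 0.298
grip_force: 0.0
```

```bash
python3 -m inch '[{"slide":[0.008,0,0],"angular":[0,0,0],"claw":-0.4},{"slide":[0.012,0,0],"angular":[0,0,0],"claw":-0.4},{"slide":[0.012,0,0],"angular":[0,0,0],"claw":-0.4}]'
```

```text
time: 5.15
position: [0.588, 0.1203, 0.0241]
tool_rot: [3.141, -0.024, -0.004]
ft_force: [-5.1, -0.2, 4.2]
grip_width: 0.301
grip_force: 2.7
```

```bash
python3 -m inch '[{"slide":[-0.05,0,0],"angular":[0,0,0],"claw":-0.4},{"slide":[-0.15,0,-0.1],"angular":[0,0,0],"claw":-0.4},{"slide":[-0.35,0.2,-0.3],"angular":[0,0,-0.2],"claw":-0.4},{"slide":[-0.4,0.4,-0.3],"angular":[0,0,-0.5],"claw":-0.4},{"slide":[-0.4,0.6,-0.3],"angular":[0,0,-0.8],"claw":-0.4},{"slide":[-0.4,0.8,-0.3],"angular":[0,0,-1],"claw":-0.4},{"slide":[-0.4,0.9,-0.3],"angular":[0,0,-1],"claw":-0.4},{"slide":[-0.4,0.9,-0.3],"angular":[0,0,-1],"claw":-0.4}]'
python3 - <<'E'
from h import *
print(ctrl.get_state()['joint_positions'].round(2))
plan(492,-121,90,63.5)
im=ctrl.get_image('top'); cv2.imwrite('pics/t2.png',cv2.resize(im['color'][130:265,185:445,::-1],None,fx=2,fy=2))
for k,v in squares(im).items():print(k,v)
E
```

```text
time: 5.95
position: [0.4858, -0.1081, 0.1]
tool_rot: [3.038, 0.784, 0.002]
ft_force: [0.4, -0.8, 0.3]
grip_width: 0.3
grip_force: 0.0
[ 0.74  0.15 -0.61  1.96  0.1   1.05 -0.98]
at [ 485.8 -108.1  100. ] yaw 28.9 slide [-0.003  0.057  0.04 ] turn z -1.152
white (array([643.9, 122.5]), array([644.3, 122.2]), array([88.9, 88.6]), 0.1, 950)
red (array([624.6, -87.6]), array([619.8, -89.2]), array([86.9, 87.4]), -26.3, 772)
teal (array([535.5, -40.6]), array([533.3, -43.6]), array([54.7, 86.6]), -25.1, 476)
ochre (array([ 466.7, -324.8]), array([ 465.5, -324.7]), array([90.5, 90.3]), 4.7, 925)
```

View pics/t2.png

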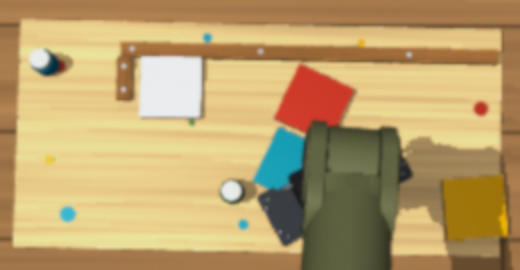

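The picture (2x crop) shows white square against the batten at (171,87). It has a small gap to the short batten, which the final chain push will close. Next, the tool turns in behind teal.

```bash
python3 -m inch '[{"slide":[0.01,0.07,0],"angular":[0,0,-0.28],"claw":-0.4},{"slide":[0.01,0.07,0],"angular":[0,0,-0.56],"claw":-0.4},{"slide":[0.01,0.07,0],"angular":[0,0,-0.84],"claw":-0.4},{"slide":[0.01,0.07,0.05],"angular":[0,0,-1],"claw":-0.4},{"slide":[0.01,0.07,0.05],"angular":[0,0,-1],"claw":-0.4}]'
python3 -c "
from h import *
plan(495,-121,26,63.5)"
```

```text
time: 6.5
position: [0.4961, -0.117, 0.0858]
tool_rot: [-2.732, -1.55, 0.001]
ft_force: [-0.2, 0.7, -0.5]
grip_width: 0.304
grip_force: 0.0
at [ 496.1 -117.    85.8] yaw 59.1 slide [-0.016  0.005  0.239] turn z -0.146
```

```bash
python3 -m inch '[{"slide":[-0.016,0.005,0.1],"angular":[0,0,-0.15],"claw":-0.4},{"slide":[-0.016,0.005,0.2],"angular":[0,0,-0.15],"claw":-0.4},{"slide":[-0.016,0.005,0.242],"angular":[0,0,-0.15],"claw":-0.4},{"slide":[-0.016,0.005,0.242],"angular":[0,0,-0.15],"claw":-0.4}]'
python3 -c "
from h import *
plan(530.7,-48.8,25,63.5);plan(548.8,-38.9,25,76);plan(564,-30.5,25,89)"
```

```text
time: 6.9
position: [0.4947, -0.1208, 0.0253]
tool_rot: [-2.669, -1.653, 0.002]
ft_force: [0.1, 1.1, 1.0]
grip_width: 0.297
grip_force: 0.0
at [ 494.7 -120.8   25.3] yaw 63.6 slide [0.322 0.001 0.001] turn z 0.002
at [ 494.7 -120.8   25.3] yaw 63.6 slide [0.39  0.048 0.001] turn z -0.415
at [ 494.7 -120.8   25.3] yaw 63.6 slide [0.447 0.087 0.001] turn z -0.848
```

```bash
python3 -m inch '[{"slide":[0.05,0,0],"angular":[0,0,0],"claw":-0.4},{"slide":[0.1,0,0],"angular":[0,0,0],"claw":-0.4},{"slide":[0.155,0,0],"angular":[0,0,0],"claw":-0.4},{"slide":[0.21,0,0],"angular":[0,0,0],"claw":-0.4},{"slide":[0.265,0,0],"angular":[0,0,0],"claw":-0.4},{"slide":[0.322,0,0],"angular":[0,0,0],"claw":-0.4},{"slide":[0.355,0.024,0],"angular":[0,0,-0.2],"claw":-0.4},{"slide":[0.39,0.048,0],"angular":[0,0,-0.41],"claw":-0.4},{"slide":[0.42,0.067,0],"angular":[0,0,-0.63],"claw":-0.4},{"slide":[0.448,0.087,0],"angular":[0,0,-0.85],"claw":-0.4}]'
python3 -c "
from h import *
s=ctrl.get_state();print(s['joint_positions'].round(2));plan(564,-30.5,25,89);plan(500,-60,90,45)"
```

```text
time: 7.9
position: [0.5661, -0.0292, 0.0272]
tool_rot: [2.232, 2.209, 0.002]
ft_force: [0.3, -0.3, -0.3]
grip_width: 0.297
grip_force: 0.3
[ 0.62  0.44 -0.73  1.85  0.35  0.98 -0.27]
at [566.1 -29.2  27.2] yaw 89.4 slide [-0.005 -0.008  0.009] turn z 0.014
at [566.1 -29.2  27.2] yaw 89.4 slide [-0.126 -0.263 -0.252] turn z 1.481
```

```bash
python3 -m inch '[{"slide":[-0.06,0,0],"angular":[0,0,0],"claw":-0.4},{"slide":[-0.08,0,-0.15],"angular":[0,0,0.1],"claw":-0.4},{"slide":[-0.08,-0.1,-0.35],"angular":[0,0,0.35],"claw":0.47},{"slide":[0,-0.25,-0.4],"angular":[0,0,0.6],"claw":0.47},{"slide":[0.1,-0.4,-0.4],"angular":[0,0,0.85],"claw":0.47},{"slide":[0.225,-0.5,-0.4],"angular":[0,0,1],"claw":0.47}]'
python3 -m inch '[{"slide":[0,0,0],"angular":[0,0,0.28],"claw":0.47},{"slide":[0,0,0],"angular":[0,0,0.56],"claw":0.47},{"slide":[0,0,0],"angular":[0,0,0.84],"claw":0.47},{"slide":[0,0,0],"angular":[0,0,1],"claw":0.47}]'
python3 -m inch '[{"slide":[0,0,0],"angular":[0,0,0.28],"claw":0.47},{"slide":[0,0,0],"angular":[0,0,0.56],"claw":0.47},{"slide":[0,0,0],"angular":[0,0,0.84],"claw":0.47},{"slide":[0,0,0],"angular":[0,0,1],"claw":0.47}]'
python3 - <<'E'
from h import *
im=ctrl.get_image('top'); cv2.imwrite('pics/t3.png',cv2.resize(im['color'][130:265,185:445,::-1],None,fx=2,fy=2))
for k,v in squares(im).items():print(k,v)
plan(500,27,90,-1.1)
E
```

```text
time: 8.5
position: [0.4391, 0.0266, 0.127]
tool_rot: [2.739, 1.533, -0.0]
ft_force: [1.0, 1.7, 0.1]
grip_width: 0.574
grip_force: 0.0
time: 8.9
position: [0.4408, 0.027, 0.1268]
tool_rot: [3.043, 0.776, 0.001]
ft_force: [-0.5, -0.7, 0.5]
grip_width: 0.729
grip_force: 0.0
time: 9.3
position: [0.4409, 0.027, 0.1267]
tool_rot: [3.141, -0.038, 0.001]
ft_force: [1.1, -0.4, 0.6]
grip_width: 0.733
grip_force: 0.0
white (array([643.9, 122.6]), array([644.3, 122.3]), array([88.9, 88.6]), 0.1, 949)
red (array([621.2, -88.8]), array([621.3, -88.8]), array([87. , 86.7]), -28.2, 867)
teal (array([567.1,  27.3]), array([566.1,  26.3]), array([85.5, 85.3]), 0.1, 851)
ochre (array([ 467. , -324.8]), array([ 465.7, -325.1]), array([90.3, 90.7]), 4.8, 922)
at [440.9  27.  126.7] yaw -1.5 slide [ 0.236 -0.006  0.147] turn z -0.013
```

View pics/t3.png

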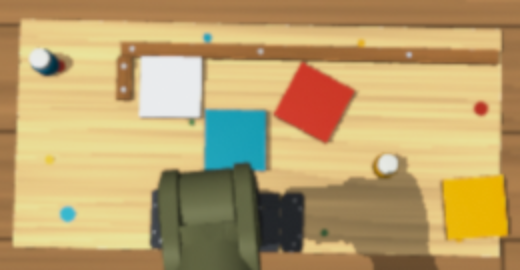

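The picture (2x crop) shows teal square at (237,140), just right of white and free of red. The green pot is hidden under the wrist, directly behind teal, so I will straddle it with the open fingers.

```bash
python3 -m inch '[{"slide":[0.13,0,0],"angular":[0,0,0],"claw":0.47},{"slide":[0.25,0,0],"angular":[0,0,-0.01],"claw":0.47},{"slide":[0.266,-0.002,0],"angular":[0,0,-0.01],"claw":0.47},{"slide":[0.266,-0.002,0.02],"angular":[0,0,-0.01],"claw":0.47}]'
python3 -c "
from h import *
plan(507,27.5,25,-1.1)"
```

```text
time: 9.75
position: [0.5079, 0.0271, 0.1215]
tool_rot: [-3.141, 0.017, -0.001]
ft_force: [0.4, -0.1, -0.7]
grip_width: 0.733
grip_force: 0.0
at [507.9  27.1 121.5] yaw -0.6 slide [-0.004 -0.001  0.386] turn z 0.015
```

```bash
python3 -m inch '[{"slide":[-0.004,0,0.1],"angular":[0,0,0.015],"claw":0.47},{"slide":[-0.004,0,0.2],"angular":[0,0,0.015],"claw":0.47},{"slide":[-0.004,0,0.3],"angular":[0,0,0.015],"claw":0.47},{"slide":[-0.004,0,0.386],"angular":[0,0,0.015],"claw":0.47},{"slide":[0,0,0.386],"angular":[0,0,0.015],"claw":0.47}]'
python3 -m inch '[{"slide":[0.03,0,0],"angular":[0,0,0],"claw":0.47},{"slide":[0.07,0,0],"angular":[0,0,0],"claw":0.47},{"slide":[0.11,0,0],"angular":[0,0,0],"claw":0.47},{"slide":[0.15,0,0],"angular":[0,0,0],"claw":0.47},{"slide":[0.19,0,0],"angular":[0,0,0],"claw":0.47},{"slide":[0.23,0,0],"angular":[0,0,0],"claw":0.47},{"slide":[0.265,0,0],"angular":[0,0,0],"claw":0.47},{"slide":[0.29,0,0],"angular":[0,0,0],"claw":0.47},{"slide":[0.305,0,0],"angular":[0,0,0],"claw":0.47},{"slide":[0.312,0,0],"angular":[0,0,0],"claw":0.47}]'
python3 -m inch '[{"slide":[0.008,0,0],"angular":[0,0,0],"claw":0.47},{"slide":[0.012,0,0],"angular":[0,0,0],"claw":0.47},{"slide":[0.012,0,0],"angular":[0,0,0],"claw":0.47}]'
```

```text
time: 10.25
position: [0.5039, 0.0266, 0.0225]
tool_rot: [3.141, -0.028, -0.009]
ft_force: [0.4, 1.1, 0.1]
grip_width: 0.736
grip_force: 0.0
time: 11.25
position: [0.5854, 0.0257, 0.0246]
tool_rot: [-3.141, 0.028, 0.0]
ft_force: [-1.1, -0.4, 0.0]
grip_width: 0.735
grip_force: 0.5
time: 11.55
position: [0.5863, 0.0257, 0.0245]
tool_rot: [3.141, -0.028, -0.006]
ft_force: [-5.6, -0.1, 3.5]
grip_width: 0.733
grip_force: 2.8
```

```bash
python3 -m inch '[{"slide":[-0.08,0,0],"angular":[0,0,0],"claw":0.47},{"slide":[-0.16,0,0],"angular":[0,0,0],"claw":0.47},{"slide":[-0.18,0,-0.16],"angular":[0,0,0],"claw":0.47},{"slide":[-0.19,0.15,-0.2],"angular":[0,0,0],"claw":-0.4},{"slide":[-0.19,0.33,-0.2],"angular":[0,0,0],"claw":-0.4},{"slide":[-0.19,0.455,-0.2],"angular":[0,0,0],"claw":-0.4},{"slide":[-0.19,0.455,-0.2],"angular":[0,0,0],"claw":-0.4},{"slide":[-0.19,0.455,-0.15],"angular":[0,0,0],"claw":-0.4},{"slide":[-0.19,0.455,0],"angular":[0,0,0],"claw":-0.4},{"slide":[-0.19,0.455,0],"angular":[0,0,0],"claw":-0.4}]'
python3 -c "
from h import *
plan(587,-88,25,-1.1)
im=ctrl.get_image('top');print(squares(im,('white','teal')))"
```

```text
time: 12.55
position: [0.5372, -0.0851, 0.0219]
tool_rot: [-3.139, 0.024, 0.005]
ft_force: [-1.1, -0.2, 0.2]
grip_width: 0.312
grip_force: 0.0
at [537.2 -85.1  21.9] yaw -0.9 slide [ 0.199  0.009 -0.013] turn z 0.008
{'white': (array([643.9, 122.5]), array([644.3, 122.2]), array([88.9, 88.6]), 0.1, 951), 'teal': (array([641.8,  26.3]), array([643. ,  26.6]), array([86. , 85.4]), 0.1, 873)}
```

```bash
python3 -m inch '[{"slide":[0.03,0.01,-0.012],"angular":[0,0,0],"claw":-0.4},{"slide":[0.06,0.01,-0.012],"angular":[0,0,0],"claw":-0.4},{"slide":[0.08,0.01,-0.012],"angular":[0,0,0],"claw":-0.4},{"slide":[0.1,0.01,-0.012],"angular":[0,0,0],"claw":-0.4},{"slide":[0.12,0.01,-0.012],"angular":[0,0,0],"claw":-0.4},{"slide":[0.135,0.01,-0.012],"angular":[0,0,0],"claw":-0.4},{"slide":[0.15,0.01,-0.012],"angular":[0,0,0],"claw":-0.4}]'
python3 -m inch '[{"slide":[0.01,0,0],"angular":[0,0,0],"claw":-0.4},{"slide":[0.02,0,0],"angular":[0,0,0],"claw":-0.4},{"slide":[0.03,0,0],"angular":[0,0,0],"claw":-0.4},{"slide":[0.038,0,0],"angular":[0,0,0],"claw":-0.4}]'
python3 -m inch '[{"slide":[0.004,0,0],"angular":[0,0,0],"claw":-0.4},{"slide":[0.004,0,0],"angular":[0,0,0],"claw":-0.4}]'
```

```text
time: 13.3
position: [0.5592, -0.0918, 0.0264]
tool_rot: [3.136, -0.034, -0.062]
ft_force: [-49.1, 0.3, 40.0]
grip_width: 0.3
grip_force: 25.1
time: 13.7
position: [0.5602, -0.0924, 0.0262]
tool_rot: [3.133, -0.037, -0.091]
ft_force: [-66.4, 0.6, 56.9]
grip_width: 0.3
grip_force: 34.9
time: 13.9
position: [0.5603, -0.0924, 0.0262]
tool_rot: [3.133, -0.037, -0.094]
ft_force: [-64.5, 1.2, 56.0]
grip_width: 0.299
grip_force: 34.6
```

Red jammed across its diagonal. I'll back off and rotate it with a push from the side instead.

```bash
python3 -m inch '[{"slide":[-0.06,0,0],"angular":[0,0,0],"claw":-0.4},{"slide":[-0.12,0,0],"angular":[0,0,0],"claw":-0.4},{"slide":[-0.2,0,-0.15],"angular":[0,0,0],"claw":-0.4},{"slide":[-0.4,0,-0.3],"angular":[0,0,-0.2],"claw":-0.4},{"slide":[-0.45,0.1,-0.3],"angular":[0,0,-0.45],"claw":-0.4},{"slide":[-0.4,0.25,-0.3],"angular":[0,0,-0.7],"claw":-0.4},{"slide":[-0.35,0.4,-0.3],"angular":[0,0,-0.95],"claw":-0.4},{"slide":[-0.35,0.4,-0.3],"angular":[0,0,-1],"claw":-0.4}]'
python3 - <<'E'
from h import *
im=ctrl.get_image('top'); cv2.imwrite('pics/t4.png',cv2.resize(im['color'][130:265,185:445,::-1],None,fx=2,fy=2))
for k,v in squares(im).items():print(k,v)
plan(640,-180,100,89)
E
```

```text
time: 14.7
position: [0.4986, -0.1958, 0.104]
tool_rot: [3.04, 0.777, 0.004]
ft_force: [0.1, -0.6, -0.3]
grip_width: 0.299
grip_force: 0.0
white (array([643.9, 122.5]), array([644.3, 122.2]), array([88.9, 88.6]), 0.1, 950)
red (array([624.9, -89.5]), array([625.5, -89.8]), array([85.7, 87.6]), -26.5, 870)
teal (array([641.9,  26.4]), array([643. ,  26.6]), array([86. , 85.5]), 0.1, 875)
ochre (array([ 461.9, -355.5]), array([ 469.7, -352.1]), array([38.1, 85.4]), -0.5, 274)
at [ 498.2 -192.   103.5] yaw 28.8 slide [0.52  0.231 0.015] turn z -2.007
```

View pics/t4.png

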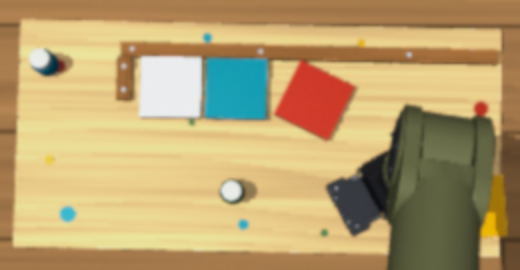

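The view (2x crop) shows white at (171,87) and teal at (237,88), both seated. Red is at (315,100), still turned, with its top corner on the batten. I'll push its right corner in +y.

```bash
python3 -m inch '[{"slide":[0.15,0.06,0],"angular":[0,0,-0.25],"claw":-0.4},{"slide":[0.3,0.12,0],"angular":[0,0,-0.5],"claw":-0.4},{"slide":[0.44,0.16,0],"angular":[0,0,-0.75],"claw":-0.4},{"slide":[0.484,0.175,0],"angular":[0,0,-1],"claw":-0.4}]'
python3 -m inch '[{"slide":[0,0,0],"angular":[0,0,-0.26],"claw":-0.4},{"slide":[0,0,0],"angular":[0,0,-0.52],"claw":-0.4},{"slide":[0,0,0],"angular":[0,0,-0.78],"claw":-0.4},{"slide":[0,0,0],"angular":[0,0,-1],"claw":-0.4},{"slide":[0,0,0],"angular":[0,0,-1],"claw":-0.4}]'
python3 -c "
from h import *
plan(625,-172,25,88.9)"
```

```text
time: 15.15
position: [0.628, -0.1646, 0.1034]
tool_rot: [-2.727, -1.557, -0.007]
ft_force: [-0.6, 1.4, 0.5]
grip_width: 0.298
grip_force: 0.0
time: 15.65
position: [0.6247, -0.167, 0.1031]
tool_rot: [-2.24, -2.202, -0.002]
ft_force: [-0.2, 0.2, -0.3]
grip_width: 0.301
grip_force: 0.0
at [ 624.7 -167.   103.1] yaw 89.0 slide [-0.02   0.001  0.313] turn z 0.004
```

```bash
python3 -m inch '[{"slide":[-0.02,0,0.1],"angular":[0,0,0],"claw":-0.4},{"slide":[-0.02,0,0.22],"angular":[0,0,0],"claw":-0.4},{"slide":[-0.02,0,0.313],"angular":[0,0,0],"claw":-0.4},{"slide":[0.01,0,0.31],"angular":[0,0,0],"claw":-0.4},{"slide":[0.04,0,0.31],"angular":[0,0,0],"claw":-0.4},{"slide":[0.07,0,0.31],"angular":[0,0,0],"claw":-0.4},{"slide":[0.095,0,0.31],"angular":[0,0,0],"claw":-0.4},{"slide":[0.115,0,0.31],"angular":[0,0,0],"claw":-0.4},{"slide":[0.13,0,0.31],"angular":[0,0,0],"claw":-0.4},{"slide":[0.14,0,0.31],"angular":[0,0,0],"claw":-0.4}]'
python3 - <<'E'
from h import *
im=ctrl.get_image('top')
for k,v in squares(im,('white','teal','red')).items():print(k,v)
E
```

```text
time: 16.65
position: [0.6251, -0.1336, 0.0255]
tool_rot: [2.241, 2.201, -0.0]
ft_force: [0.6, -1.0, 0.2]
grip_width: 0.299
grip_force: 0.4
white (array([643.9, 122.4]), array([644.3, 120.8]), array([88.9, 91.5]), 0.1, 952)
teal (array([639.2,  29. ]), array([639.8,  28.9]), array([88. , 88.8]), -5.0, 889)
red (array([619.5, -64.2]), array([620.9, -68.3]), array([88.4, 88.2]), -17.7, 792)
```

```bash
python3 -m inch '[{"slide":[-0.07,0,0],"angular":[0,0,0],"claw":-0.4},{"slide":[-0.08,0,-0.15],"angular":[0,0,0.1],"claw":-0.4},{"slide":[-0.05,-0.1,-0.3],"angular":[0,0,0.36],"claw":-0.4},{"slide":[0.1,-0.3,-0.3],"angular":[0,0,0.62],"claw":-0.4},{"slide":[0.25,-0.4,-0.3],"angular":[0,0,0.88],"claw":-0.4},{"slide":[0.344,-0.4,-0.3],"angular":[0,0,1],"claw":-0.4}]'
python3 -m inch '[{"slide":[0,0,0],"angular":[0,0,0.28],"claw":-0.4},{"slide":[0,0,0],"angular":[0,0,0.56],"claw":-0.4},{"slide":[0,0,0],"angular":[0,0,0.84],"claw":-0.4},{"slide":[0,0,0],"angular":[0,0,1],"claw":-0.4}]'
python3 -m inch '[{"slide":[0,0,0],"angular":[0,0,0.28],"claw":-0.4},{"slide":[0,0,0],"angular":[0,0,0.56],"claw":-0.4},{"slide":[0,0,0],"angular":[0,0,0.84],"claw":-0.4},{"slide":[0,0,0],"angular":[0,0,1],"claw":-0.4}]'
python3 -m inch '[{"slide":[0,0,0],"angular":[0,0,0.28],"claw":-0.4},{"slide":[0,0,0],"angular":[0,0,0.54],"claw":-0.4},{"slide":[0,0,0],"angular":[0,0,0.54],"claw":-0.4}]'
python3 - <<'E'
from h import *
im=ctrl.get_image('top'); cv2.imwrite('pics/t5.png',cv2.resize(im['color'][130:265,185:445,::-1],None,fx=2,fy=2))
for k,v in squares(im).items():print(k,v)
plan(556,-49,25,-17)
E
```

```text
time: 17.3
position: [0.5229, -0.046, 0.0999]
tool_rot: [2.739, 1.538, -0.006]
ft_force: [0.1, -0.2, -0.4]
grip_width: 0.3
grip_force: 0.0
time: 17.7
position: [0.5267, -0.0475, 0.1005]
tool_rot: [3.044, 0.776, -0.0]
ft_force: [-0.1, -0.5, 0.6]
grip_width: 0.3
grip_force: 0.0
time: 18.1
position: [0.5266, -0.0475, 0.1004]
tool_rot: [3.141, -0.038, -0.0]
ft_force: [-0.5, -0.6, -0.2]
grip_width: 0.299
grip_force: 0.0
time: 18.4
position: [0.5266, -0.0474, 0.1003]
tool_rot: [3.105, -0.474, -0.0]
ft_force: [0.9, -0.3, -0.8]
grip_width: 0.299
grip_force: 0.0
white (array([644. , 122.5]), array([644.3, 120.8]), array([88.9, 91.5]), 0.1, 950)
red (array([658.1, -55.1]), array([659.4, -58.8]), array([23.7, 50.1]), 0.1, 108)
teal (array([648.5,  36.9]), array([640.4,  29.2]), array([88.6, 87.2]), -4.0, 639)
ochre (array([ 466.8, -324.7]), array([ 465.5, -325.1]), array([90.6, 90.7]), 4.6, 924)
at [526.6 -47.1 100.3] yaw -17.1 slide [ 0.115 -0.027  0.301] turn z -0.005
```

View pics/t5.png

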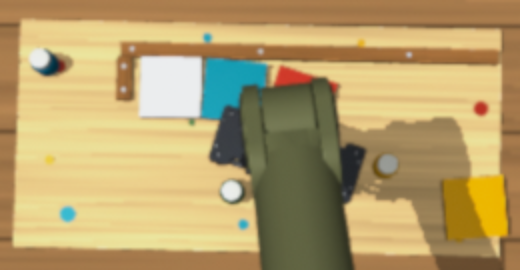

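```bash
python3 -m inch '[{"slide":[0.115,-0.027,0.1],"angular":[0,0,0],"claw":-0.4},{"slide":[0.115,-0.027,0.2],"angular":[0,0,0],"claw":-0.4},{"slide":[0.115,-0.027,0.3],"angular":[0,0,0],"claw":-0.4},{"slide":[0.115,-0.027,0.3],"angular":[0,0,0],"claw":-0.4}]'
python3 -m inch '[{"slide":[0.025,0,0],"angular":[0,0,0],"claw":-0.4},{"slide":[0.045,0,0],"angular":[0,0,0],"claw":-0.4},{"slide":[0.06,0.009,0],"angular":[0,0,-0.08],"claw":-0.4},{"slide":[0.075,0.018,0],"angular":[0,0,-0.17],"claw":-0.4},{"slide":[0.09,0.028,0],"angular":[0,0,-0.26],"claw":-0.4},{"slide":[0.103,0.037,0],"angular":[0,0,-0.35],"claw":-0.4},{"slide":[0.113,0.047,0],"angular":[0,0,-0.44],"claw":-0.4},{"slide":[0.12,0.056,0],"angular":[0,0,-0.53],"claw":-0.4}]'
python3 -c "
from h import *
plan(583.5,-74,25,-1.1)
print(squares(ctrl.get_image('top'),('teal','red')))"
```

```text
time: 18.85
position: [0.5542, -0.0484, 0.0226]
tool_rot: [-3.106, 0.467, 0.008]
ft_force: [0.2, 0.2, 0.3]
grip_width: 0.299
grip_force: 0.0
time: 19.65
position: [0.5818, -0.071, 0.0269]
tool_rot: [3.141, -0.033, 0.003]
ft_force: [0.5, -1.0, 0.3]
grip_width: 0.299
grip_force: 0.2
at [581.8 -71.   26.9] yaw -1.2 slide [0.007 0.012 0.007] turn z -0.004
{'teal': (array([645.5,  35.2]), array([639.9,  28.6]), array([88.8, 88.6]), -5.4, 699), 'red': (array([ 613.4, -334.2]), array([ 614. , -334.2]), array([11.8, 14.8]), -0.4, 24)}
```

```bash
python3 -m inch '[{"slide":[0.007,0.005,0.005],"angular":[0,0,0],"claw":-0.4},{"slide":[0.013,0.005,0.005],"angular":[0,0,0],"claw":-0.4},{"slide":[0.013,0.005,0.005],"angular":[0,0,0],"claw":-0.4}]'
```

```text
time: 20.0
position: [0.5841, -0.0717, 0.0243]
tool_rot: [3.141, -0.038, 0.001]
ft_force: [0.1, 0.6, 0.1]
grip_width: 0.297
grip_force: 0.1
```

```bash
python3 -m inch '[{"slide":[0.008,0,0],"angular":[0,0,0],"claw":-0.4},{"slide":[0.012,0,0],"angular":[0,0,0],"claw":-0.4}]'
python3 -m inch '[{"slide":[0.006,0,0],"angular":[0,0,0],"claw":-0.4},{"slide":[0.006,0,0],"angular":[0,0,0],"claw":-0.4}]'
```

```text
time: 20.2
position: [0.5843, -0.0717, 0.0237]
tool_rot: [3.141, -0.037, -0.009]
ft_force: [-8.5, -0.2, 6.0]
grip_width: 0.302
grip_force: 4.3
time: 20.4
position: [0.5844, -0.0717, 0.0234]
tool_rot: [3.14, -0.037, -0.014]
ft_force: [-10.7, -0.1, 8.1]
grip_width: 0.303
grip_force: 5.3
```

```bash
python3 -m inch '[{"slide":[-0.08,0,0],"angular":[0,0,0],"claw":-0.4},{"slide":[-0.2,0.05,-0.15],"angular":[0,0,0],"claw":-0.4},{"slide":[-0.35,0.2,-0.32],"angular":[0,0,0],"claw":-0.4},{"slide":[-0.5,0.35,-0.32],"angular":[0,0,0],"claw":-0.4},{"slide":[-0.65,0.5,-0.32],"angular":[0,0,0],"claw":-0.4},{"slide":[-0.7,0.68,-0.32],"angular":[0,0,0],"claw":-0.4},{"slide":[-0.75,0.86,-0.32],"angular":[0,0,-0.1],"claw":-0.4},{"slide":[-0.75,0.98,-0.32],"angular":[0,0,-0.2],"claw":-0.4},{"slide":[-0.75,0.98,-0.32],"angular":[0,0,-0.2],"claw":-0.4}]'
python3 - <<'E'
from h import *
im=ctrl.get_image('top'); cv2.imwrite('pics/t6.png',cv2.resize(im['color'][130:265,185:445,::-1],None,fx=2,fy=2))
for k,v in squares(im).items():print(k,v)
plan(400,-330,25,4.7)
E
```

```text
time: 21.3
position: [0.3931, -0.3191, 0.1044]
tool_rot: [3.136, 0.114, 0.002]
ft_force: [-0.4, 0.3, -0.1]
grip_width: 0.298
grip_force: 0.0
white (array([644. , 122.6]), array([644.3, 122.3]), array([88.9, 88.6]), 0.1, 949)
red (array([640.4, -73.1]), array([640.2, -73.6]), array([86. , 85.5]), 0.1, 890)
teal (array([639.3,  29.4]), array([640. ,  29.1]), array([87.6, 88.6]), -5.4, 885)
ochre (array([ 470.7, -324.3]), array([ 469.1, -324.9]), array([83.5, 90.7]), 4.8, 844)
at [ 394.4 -315.2  104.2] yaw 4.3 slide [0.018 0.06  0.317] turn z -0.012
```

```bash
python3 -m inch '[{"slide":[0.018,0.06,0.12],"angular":[0,0,-0.012],"claw":-0.4},{"slide":[0.018,0.06,0.24],"angular":[0,0,-0.012],"claw":-0.4},{"slide":[0.018,0.06,0.317],"angular":[0,0,-0.012],"claw":-0.4},{"slide":[0.018,0.06,0.317],"angular":[0,0,-0.012],"claw":-0.4}]'
python3 -m inch '[{"slide":[0.04,0,0],"angular":[0,0,0],"claw":-0.4},{"slide":[0.08,0,0],"angular":[0,0,0],"claw":-0.4},{"slide":[0.13,0.005,0],"angular":[0,0,0.02],"claw":-0.4},{"slide":[0.18,0.01,0],"angular":[0,0,0.05],"claw":-0.4},{"slide":[0.23,0.015,0],"angular":[0,0,0.08],"claw":-0.4},{"slide":[0.28,0.02,0],"angular":[0,0,0.1],"claw":-0.4},{"slide":[0.33,0.025,0],"angular":[0,0,0.13],"claw":-0.4},{"slide":[0.38,0.03,0],"angular":[0,0,0.16],"claw":-0.4},{"slide":[0.43,0.033,0],"angular":[0,0,0.18],"claw":-0.4},{"slide":[0.48,0.036,0],"angular":[0,0,0.195],"claw":-0.4}]'
python3 -c "
from h import *
plan(577,-325,25,-1.1)"
```

```text
time: 21.75
position: [0.4004, -0.3239, 0.0226]
tool_rot: [-3.134, -0.141, 0.003]
ft_force: [-0.1, -0.1, -0.0]
grip_width: 0.3
grip_force: 0.0
time: 22.75
position: [0.5223, -0.3253, 0.0251]
tool_rot: [3.141, -0.024, 0.0]
ft_force: [-1.2, -0.1, 0.4]
grip_width: 0.298
grip_force: 0.4
at [ 522.3 -325.3   25.1] yaw -0.9 slide [ 0.219 -0.005  0.001] turn z 0.008
```

```bash
python3 -m inch '[{"slide":[0.045,0,0],"angular":[0,0,0.008],"claw":-0.4},{"slide":[0.09,0,0],"angular":[0,0,0.008],"claw":-0.4},{"slide":[0.135,0,0],"angular":[0,0,0.008],"claw":-0.4},{"slide":[0.175,0,0],"angular":[0,0,0.008],"claw":-0.4},{"slide":[0.205,0,0],"angular":[0,0,0.008],"claw":-0.4},{"slide":[0.22,0,0],"angular":[0,0,0.008],"claw":-0.4}]'
python3 -m inch '[{"slide":[0.008,0,0],"angular":[0,0,0],"claw":-0.4},{"slide":[0.016,0,0],"angular":[0,0,0],"claw":-0.4},{"slide":[0.016,0,0],"angular":[0,0,0],"claw":-0.4}]'
```

```text
time: 23.35
position: [0.577, -0.3259, 0.0247]
tool_rot: [-3.141, 0.029, -0.0]
ft_force: [-1.4, -0.4, 0.4]
grip_width: 0.301
grip_force: 0.4
time: 23.65
position: [0.5796, -0.3263, 0.0246]
tool_rot: [-3.141, 0.03, 0.001]
ft_force: [-1.2, 0.2, 0.4]
grip_width: 0.304
grip_force: 0.6
```

```bash
python3 -m inch '[{"slide":[0.006,0,0],"angular":[0,0,0],"claw":-0.4},{"slide":[0.01,0,0],"angular":[0,0,0],"claw":-0.4}]'
python3 -m inch '[{"slide":[-0.07,0,0],"angular":[0,0,0],"claw":-0.4},{"slide":[-0.14,0,-0.1],"angular":[0,0,-0.1],"claw":-0.4},{"slide":[-0.2,-0.05,-0.28],"angular":[0,0,-0.3],"claw":-0.4},{"slide":[-0.2,-0.1,-0.34],"angular":[0,0,-0.58],"claw":-0.4},{"slide":[-0.2,-0.1,-0.34],"angular":[0,0,-0.86],"claw":-0.4},{"slide":[-0.2,-0.1,-0.34],"angular":[0,0,-1],"claw":-0.4}]'
python3 -m inch '[{"slide":[0,0,0],"angular":[0,0,-0.28],"claw":-0.4},{"slide":[0,0,0],"angular":[0,0,-0.56],"claw":-0.4},{"slide":[0,0,0],"angular":[0,0,-0.84],"claw":-0.4},{"slide":[0,0,0],"angular":[0,0,-1],"claw":-0.4}]'
python3 -m inch '[{"slide":[0,0,0],"angular":[0,0,-0.28],"claw":-0.4},{"slide":[0,0,0],"angular":[0,0,-0.56],"claw":-0.4},{"slide":[0,0,0],"angular":[0,0,-0.84],"claw":-0.4},{"slide":[0,0,0],"angular":[0,0,-1],"claw":-0.4},{"slide":[0,0,0],"angular":[0,0,-1],"claw":-0.4}]'
python3 - <<'E'
from h import *
im=ctrl.get_image('top')
for k,v in squares(im).items():print(k,v)
plan(634,-392,110,88.9)
for r in ctrl.find_in('spray_gun','top')[:1]:print(r)
E
```

```text
time: 23.85
position: [0.5797, -0.3262, 0.0246]
tool_rot: [-3.141, 0.03, 0.01]
ft_force: [-8.6, 2.5, 7.3]
grip_width: 0.302
grip_force: 4.7
time: 24.45
position: [0.534, -0.3003, 0.1113]
tool_rot: [3.037, 0.792, 0.003]
ft_force: [-0.6, -0.3, 0.3]
grip_width: 0.301
grip_force: 0.0
time: 24.85
position: [0.5334, -0.3005, 0.1101]
tool_rot: [2.731, 1.551, 0.001]
ft_force: [0.7, -0.4, -1.2]
grip_width: 0.303
grip_force: 0.0
time: 25.35
position: [0.5334, -0.3005, 0.1099]
tool_rot: [2.242, 2.2, 0.001]
ft_force: [-1.0, 0.1, -0.3]
grip_width: 0.301
grip_force: 0.0
white (array([644. , 122.5]), array([644.3, 120.8]), array([88.9, 91.5]), 0.1, 950)
red (array([640.4, -73.1]), array([640.2, -73.6]), array([86. , 85.5]), 0.1, 890)
teal (array([639.4,  29.3]), array([640. ,  29.1]), array([87.9, 88.5]), -5.1, 887)
ochre (array([ 656.4, -315.2]), array([ 636.2, -331.5]), array([88.6, 89.4]), -0.4, 287)
at [ 533.3 -300.5  109.9] yaw 88.8 slide [-0.357  0.41   0.   ] turn z -0.003
{'bbox': [513.7, 186.8, 52.8, 48.2], 'confidence': 0.8}
```

```bash
python3 -m inch '[{"slide":[-0.12,0.13,0],"angular":[0,0,0],"claw":-0.4},{"slide":[-0.25,0.26,0],"angular":[0,0,0],"claw":-0.4},{"slide":[-0.38,0.38,0],"angular":[0,0,0],"claw":-0.4},{"slide":[-0.39,0.405,0],"angular":[0,0,0],"claw":-0.4},{"slide":[-0.39,0.405,0.1],"angular":[0,0,0],"claw":-0.4}]'
python3 - <<'E'
from h import *
im=ctrl.get_image('top');print(squares(im,('ochre',)))
plan(634,-398,25,88.9)
E
```

```text
time: 25.95
position: [0.636, -0.401, 0.0877]
tool_rot: [2.241, 2.193, 0.005]
ft_force: [-0.6, 0.3, 1.1]
grip_width: 0.3
grip_force: 0.0
{'ochre': (array([ 635.7, -331.1]), array([ 635.1, -331.3]), array([88.6, 91.6]), -0.5, 949)}
at [ 632.1 -398.7   80.7] yaw 88.9 slide [0.003 0.008 0.223] turn z -0.001
```

```bash
python3 -m inch '[{"slide":[0,0.008,0.1],"angular":[0,0,0],"claw":-0.4},{"slide":[0,0.008,0.2],"angular":[0,0,0],"claw":-0.4},{"slide":[0,0.008,0.223],"angular":[0,0,0],"claw":-0.4},{"slide":[0.03,0.008,0.223],"angular":[0,0,0],"claw":-0.4},{"slide":[0.07,0.008,0.223],"angular":[0,0,0],"claw":-0.4},{"slide":[0.12,0.008,0.223],"angular":[0,0,0],"claw":-0.4},{"slide":[0.18,0.008,0.223],"angular":[0,0,0],"claw":-0.4},{"slide":[0.24,0.008,0.223],"angular":[0,0,0],"claw":-0.4},{"slide":[0.3,0.008,0.223],"angular":[0,0,0],"claw":-0.4},{"slide":[0.36,0.008,0.223],"angular":[0,0,0],"claw":-0.4}]'
python3 - <<'E'
from h import *
im=ctrl.get_image('top');print(squares(im,('ochre',)))
plan(638,-220,25,88.9)
E
```

```text
time: 27.0
position: [0.6364, -0.3081, 0.0294]
tool_rot: [2.241, 2.201, -0.0]
ft_force: [1.0, -1.2, 0.7]
grip_width: 0.3
grip_force: 0.4
{'ochre': (array([ 636.8, -248.3]), array([ 636.3, -247.4]), array([79.5, 89.3]), -0.4, 812)}
at [ 636.8 -304.    29.4] yaw 89.2 slide [ 0.336 -0.     0.019] turn z 0.009
```

```bash
python3 -m inch '[{"slide":[0.05,0,0.015],"angular":[0,0,0.009],"claw":-0.4},{"slide":[0.1,0,0.015],"angular":[0,0,0.009],"claw":-0.4},{"slide":[0.15,0,0.015],"angular":[0,0,0.009],"claw":-0.4},{"slide":[0.2,0,0.015],"angular":[0,0,0.009],"claw":-0.4},{"slide":[0.25,0,0.015],"angular":[0,0,0.009],"claw":-0.4},{"slide":[0.29,0,0.015],"angular":[0,0,0.009],"claw":-0.4},{"slide":[0.32,0,0.015],"angular":[0,0,0.009],"claw":-0.4},{"slide":[0.345,0,0.015],"angular":[0,0,0.009],"claw":-0.4},{"slide":[0.365,0,0.015],"angular":[0,0,0.009],"claw":-0.4},{"slide":[0.38,0,0.015],"angular":[0,0,0.009],"claw":-0.4}]'
python3 - <<'E'
from h import *
im=ctrl.get_image('top'); cv2.imwrite('pics/t7.png',cv2.resize(im['color'][130:265,185:445,::-1],None,fx=2,fy=2))
for k,v in squares(im).items():print(k,v)
plan(638,-192.5,25,88.9)
E
```

```text
time: 28.05
position: [0.638, -0.215, 0.0254]
tool_rot: [2.247, 2.195, -0.001]
ft_force: [0.0, -0.9, -0.2]
grip_width: 0.299
grip_force: 0.6
white (array([644. , 122.5]), array([644.3, 120.8]), array([88.9, 91.5]), 0.1, 951)
red (array([640.2, -69.2]), array([640.2, -69.2]), array([86. , 82.6]), 0.1, 870)
teal (array([639.3,  29.3]), array([640. ,  29.1]), array([87.9, 88.5]), -5.1, 885)
ochre (array([ 638.9, -151.4]), array([ 638.9, -153.1]), array([73.7, 89.1]), -0.0, 765)
at [ 638.  -214.1   25.3] yaw 88.7 slide [ 0.086 -0.002  0.001] turn z -0.007
```

View pics/t7.png

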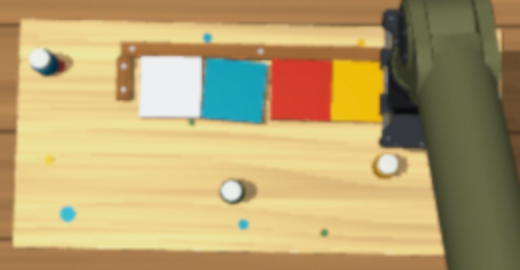

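The picture (2x crop) shows ochre at (357,91) touching red at (300,90). Teal at (235,90) is slightly turned, with small gaps up to white. I continue with a slow chain push.

```bash
python3 -m inch '[{"slide":[0.02,0,0],"angular":[0,0,0],"claw":-0.4},{"slide":[0.036,0,0],"angular":[0,0,0],"claw":-0.4},{"slide":[0.05,0,0],"angular":[0,0,0],"claw":-0.4},{"slide":[0.062,0,0],"angular":[0,0,0],"claw":-0.4},{"slide":[0.072,0,0],"angular":[0,0,0],"claw":-0.4},{"slide":[0.08,0,0],"angular":[0,0,0],"claw":-0.4}]'
python3 - <<'E'
from h import *
im=ctrl.get_image('top')
for k,v in squares(im).items():print(k,v)
E
```

```text
time: 28.7
position: [0.6384, -0.1948, 0.0253]
tool_rot: [2.247, 2.195, -0.0]
ft_force: [0.1, -2.3, 1.0]
grip_width: 0.297
grip_force: 1.3
white (array([643.7, 130.9]), array([644.2, 129.7]), array([88.9, 91.2]), 0.1, 947)
red (array([640.2, -48.6]), array([640.2, -50.1]), array([86. , 85.5]), 0.1, 871)
teal (array([636.5,  40.8]), array([637. ,  41.2]), array([85.9, 85.4]), 0.1, 871)
ochre (array([ 639.2, -130.8]), array([ 638.9, -131.1]), array([70.8, 89. ]), -0.0, 746)
```

```bash
python3 -m inch '[{"slide":[0.008,0,0],"angular":[0,0,0],"claw":-0.4},{"slide":[0.012,0,0],"angular":[0,0,0],"claw":-0.4},{"slide":[0.012,0,0],"angular":[0,0,0],"claw":-0.4}]'
python3 -m inch '[{"slide":[0.006,0,0],"angular":[0,0,0],"claw":-0.4},{"slide":[0.006,0,0],"angular":[0,0,0],"claw":-0.4}]'
```

```text
time: 29.05
position: [0.6385, -0.1915, 0.0253]
tool_rot: [-2.247, -2.195, -0.0]
ft_force: [-0.1, -0.6, 1.3]
grip_width: 0.301
grip_force: 1.0
time: 29.25
position: [0.6385, -0.1901, 0.0253]
tool_rot: [2.247, 2.195, 0.0]
ft_force: [0.1, -1.8, 0.5]
grip_width: 0.3
grip_force: 1.1
```

```bash
python3 -m inch '[{"slide":[0.006,0,0],"angular":[0,0,0],"claw":-0.4},{"slide":[0.012,0,0],"angular":[0,0,0],"claw":-0.4},{"slide":[0.012,0,0],"angular":[0,0,0],"claw":-0.4}]'
python3 - <<'E'
from h import *
im=ctrl.get_image('top')
for k,v in squares(im).items():print(k,v)
E
```

```text
time: 29.55
position: [0.6385, -0.1886, 0.0253]
tool_rot: [2.247, 2.194, -0.002]
ft_force: [-0.5, -4.2, 1.3]
grip_width: 0.299
grip_force: 2.4
white (array([643.9, 136.8]), array([644.2, 135.6]), array([88.9, 91.3]), 0.1, 951)
red (array([640.1, -42.7]), array([640.2, -42.7]), array([86. , 82.6]), 0.1, 870)
teal (array([636.8,  46.8]), array([637. ,  47.1]), array([85.9, 85.5]), 0.1, 876)
ochre (array([ 639.7, -124.2]), array([ 638.9, -125.2]), array([89. , 70.8]), 0.0, 733)
```

```bash
python3 -m inch '[{"slide":[0.006,0,0],"angular":[0,0,0],"claw":-0.4},{"slide":[0.006,0,0],"angular":[0,0,0],"claw":-0.4}]'
```

```text
time: 29.8
position: [0.6385, -0.1885, 0.0254]
tool_rot: [2.247, 2.192, -0.004]
ft_force: [0.4, -7.1, 0.9]
grip_width: 0.303
grip_force: 3.6
```

```bash
python3 -m inch '[{"slide":[-0.06,0,0],"angular":[0,0,0],"claw":-0.4},{"slide":[-0.1,0,-0.15],"angular":[0,0,0],"claw":-0.4},{"slide":[-0.05,-0.15,-0.32],"angular":[0,0,0.1],"claw":-0.4},{"slide":[0.1,-0.3,-0.32],"angular":[0,0,0.35],"claw":-0.4},{"slide":[0.3,-0.32,-0.32],"angular":[0,0,0.6],"claw":-0.4},{"slide":[0.5,-0.32,-0.32],"angular":[0,0,0.85],"claw":-0.4},{"slide":[0.7,-0.32,-0.32],"angular":[0,0,1],"claw":-0.4},{"slide":[0.88,-0.32,-0.32],"angular":[0,0,1],"claw":-0.4},{"slide":[0.94,-0.32,-0.32],"angular":[0,0,1],"claw":-0.4}]'
python3 -m inch '[{"slide":[0,0,0],"angular":[0,0,0.28],"claw":-0.4},{"slide":[0,0,0],"angular":[0,0,0.56],"claw":-0.4},{"slide":[0,0,0],"angular":[0,0,0.84],"claw":-0.4},{"slide":[0,0,0],"angular":[0,0,1],"claw":-0.4}]'
python3 -m inch '[{"slide":[0,0,0],"angular":[0,0,0.28],"claw":-0.4},{"slide":[0,0,0],"angular":[0,0,0.56],"claw":-0.4},{"slide":[0,0,0],"angular":[0,0,0.84],"claw":-0.4},{"slide":[0,0,0],"angular":[0,0,1],"claw":-0.4},{"slide":[0,0,0],"angular":[0,0,1],"claw":-0.4}]'
python3 - <<'E'
from h import *
im=ctrl.get_image('top'); cv2.imwrite('pics/t8.png',cv2.resize(im['color'][145:225,230:400,::-1],None,fx=4,fy=4,interpolation=cv2.INTER_CUBIC))
for k,v in squares(im).items():print(k,v)
plan(567,46,25,-1.1)
E
```

```text
time: 30.7
position: [0.5627, 0.0597, 0.1059]
tool_rot: [-2.728, -1.549, -0.004]
ft_force: [0.4, 0.2, 0.9]
grip_width: 0.303
grip_force: 0.0
time: 31.1
position: [0.5635, 0.0526, 0.105]
tool_rot: [-3.043, -0.772, 0.001]
ft_force: [-1.2, -0.4, -0.8]
grip_width: 0.299
grip_force: 0.0
time: 31.6
position: [0.5636, 0.0523, 0.105]
tool_rot: [-3.14, 0.035, 0.001]
ft_force: [-0.3, 0.8, 0.5]
grip_width: 0.301
grip_force: 0.0
white (array([686. , 315.9]), array([685.4, 315.4]), array([29.7, 26.5]), 0.8, 83)
red (array([646.2, -46.7]), array([640.2, -42.7]), array([86. , 82.6]), 0.1, 720)
teal (array([654.4,  14.4]), array([650.4,  17.7]), array([59.3, 26.5]), 0.2, 141)
ochre (array([ 639.5, -133.1]), array([ 638.9, -134. ]), array([89. , 88.5]), 0.0, 918)
at [563.7  52.1 105. ] yaw -1.2 slide [0.014 0.025 0.32 ] turn z -0.003
```

View pics/t8.png

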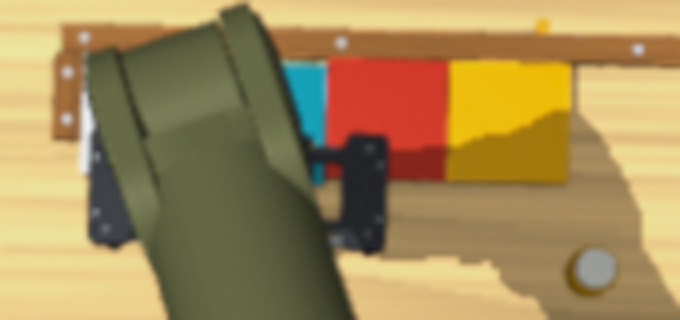

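In this view red and ochre touch and sit on the batten. Teal is about 5 mm short of it and white is hidden by the arm. I'll press teal in.

```bash
python3 -m inch '[{"slide":[0.014,0.025,0.12],"angular":[0,0,0],"claw":-0.4},{"slide":[0.014,0.025,0.24],"angular":[0,0,0],"claw":-0.4},{"slide":[0.014,0.025,0.318],"angular":[0,0,0],"claw":-0.4},{"slide":[0.03,0.025,0.318],"angular":[0,0,0],"claw":-0.4},{"slide":[0.055,0.025,0.318],"angular":[0,0,0],"claw":-0.4},{"slide":[0.07,0.025,0.318],"angular":[0,0,0],"claw":-0.4},{"slide":[0.082,0.025,0.318],"angular":[0,0,0],"claw":-0.4},{"slide":[0.09,0.025,0.318],"angular":[0,0,0],"claw":-0.4}]'
python3 -m inch '[{"slide":[0.008,0,0],"angular":[0,0,0],"claw":-0.4},{"slide":[0.012,0,0],"angular":[0,0,0],"claw":-0.4},{"slide":[0.012,0,0],"angular":[0,0,0],"claw":-0.4}]'
```

```text
time: 32.45
position: [0.5865, 0.0446, 0.0267]
tool_rot: [3.141, -0.036, -0.001]
ft_force: [-5.1, 0.1, 4.5]
grip_width: 0.3
grip_force: 2.6
time: 32.75
position: [0.5866, 0.0446, 0.0258]
tool_rot: [3.14, -0.036, -0.01]
ft_force: [-9.0, 0.7, 6.9]
grip_width: 0.305
grip_force: 4.5
```

```bash
python3 -m inch '[{"slide":[-0.06,0,0],"angular":[0,0,0],"claw":-0.4},{"slide":[-0.06,-0.18,0],"angular":[0,0,0],"claw":-0.4},{"slide":[-0.06,-0.36,0],"angular":[0,0,0],"claw":-0.4},{"slide":[-0.04,-0.36,0],"angular":[0,0,0],"claw":-0.4},{"slide":[-0.015,-0.36,0],"angular":[0,0,0],"claw":-0.4},{"slide":[0,-0.36,0],"angular":[0,0,0],"claw":-0.4},{"slide":[0.008,-0.36,0],"angular":[0,0,0],"claw":-0.4},{"slide":[0.008,-0.36,0],"angular":[0,0,0],"claw":-0.4}]'
python3 -m inch '[{"slide":[-0.06,0,0],"angular":[0,0,0],"claw":-0.4},{"slide":[-0.06,0.18,0],"angular":[0,0,0],"claw":-0.4},{"slide":[-0.06,0.36,0],"angular":[0,0,0],"claw":-0.4},{"slide":[-0.06,0.54,0],"angular":[0,0,0],"claw":-0.4},{"slide":[-0.06,0.72,0],"angular":[0,0,0],"claw":-0.4},{"slide":[-0.04,0.72,0],"angular":[0,0,0],"claw":-0.4},{"slide":[-0.015,0.72,0],"angular":[0,0,0],"claw":-0.4},{"slide":[0,0.72,0],"angular":[0,0,0],"claw":-0.4},{"slide":[0.004,0.72,0],"angular":[0,0,0],"claw":-0.4},{"slide":[0.004,0.72,0],"angular":[0,0,0],"claw":-0.4}]'
python3 -m inch '[{"slide":[-0.06,0,0],"angular":[0,0,0],"claw":-0.4},{"slide":[-0.06,0.18,0],"angular":[0,0,0],"claw":-0.4},{"slide":[-0.06,0.36,0],"angular":[0,0,0],"claw":-0.4},{"slide":[-0.04,0.36,0],"angular":[0,0,0],"claw":-0.4},{"slide":[-0.015,0.36,0],"angular":[0,0,0],"claw":-0.4},{"slide":[0,0.36,0],"angular":[0,0,0],"claw":-0.4},{"slide":[0.004,0.36,0],"angular":[0,0,0],"claw":-0.4},{"slide":[0.004,0.36,0],"angular":[0,0,0],"claw":-0.4}]'
```

```text
time: 33.55
position: [0.5886, 0.1353, 0.0254]
tool_rot: [-3.141, 0.036, 0.017]
ft_force: [-14.0, 2.9, 9.8]
grip_width: 0.297
grip_force: 7.2
time: 34.55
position: [0.5849, -0.0484, 0.0242]
tool_rot: [3.136, -0.038, -0.021]
ft_force: [-12.6, -5.7, 6.0]
grip_width: 0.302
grip_force: 6.3
time: 35.35
position: [0.5833, -0.1368, 0.0247]
tool_rot: [3.138, -0.036, -0.023]
ft_force: [-15.6, -6.2, 9.5]
grip_width: 0.3
grip_force: 7.9
```

```bash
python3 -m inch '[{"slide":[-0.08,0,0],"angular":[0,0,0],"claw":-0.4},{"slide":[-0.2,0.05,-0.15],"angular":[0,0,0],"claw":-0.4},{"slide":[-0.35,0.15,-0.32],"angular":[0,0,0],"claw":-0.4},{"slide":[-0.45,0.3,-0.4],"angular":[0,0,0],"claw":-0.4},{"slide":[-0.45,0.45,-0.4],"angular":[0,0,0],"claw":-0.4},{"slide":[-0.45,0.6,-0.4],"angular":[0,0,0],"claw":-0.4},{"slide":[-0.45,0.6,-0.4],"angular":[0,0,0],"claw":-0.4}]'
python3 - <<'E'
from h import *
im=ctrl.get_image('top'); cv2.imwrite('pics/t9.png',cv2.resize(im['color'][145:225,185:400,::-1],None,fx=3.7,fy=3.7,interpolation=cv2.INTER_CUBIC))
c=np.array([688.2,179.0]); t=np.radians(-1.1); Rt=np.array([[np.cos(t),np.sin(t)],[-np.sin(t),np.cos(t)]])
for k,v in squares(im).items():print(k,v,(Rt@(v[0]-c)).round(1))
hsv=cv2.cvtColor(im['color'],cv2.COLOR_RGB2HSV)
for (u,v) in [(301,225),(378,212),(207,159)]:
    w=hsv[v-8:v+9,u-8:u+9]; m=(w[...,1]<35)&(w[...,2]>150); y,x=np.nonzero(m)
    print('pot',m.sum(),np.round(world(im,[u-8+x.mean(),v-8+y.mean()],.059)[0]*1000,1))
s=ctrl.get_image('side'); cv2.imwrite('pics/s9.png',cv2.resize(s['color'][150:320,100:430,::-1],None,fx=2.4,fy=2.4,interpolation=cv2.INTER_CUBIC))
E
```

```text
time: 36.05
position: [0.4732, -0.288, 0.1264]
tool_rot: [3.138, -0.045, 0.002]
ft_force: [-0.4, -0.5, 0.1]
grip_width: 0.298
grip_force: 0.0
white (array([644. , 136.9]), array([644.2, 136.9]), array([88.9, 88.7]), 0.1, 953) [-43.4 -42.9]
red (array([640.3, -42.8]), array([640.2, -42.7]), array([86. , 82.6]), 0.1, 866) [ -43.6 -222.7]
teal (array([641.9,  47.2]), array([642.9,  47.2]), array([86. , 85.5]), 0.1, 879) [ -43.8 -132.7]
ochre (array([ 639.7, -133.2]), array([ 638.9, -134. ]), array([89.1, 88.5]), 0.0, 919) [ -42.5 -313.1]
pot 88 [489.3  31.3  59. ]
pot 68 [ 527.3 -193.5   59. ]
pot 79 [679.  306.8  59. ]
```

View pics/t9.png

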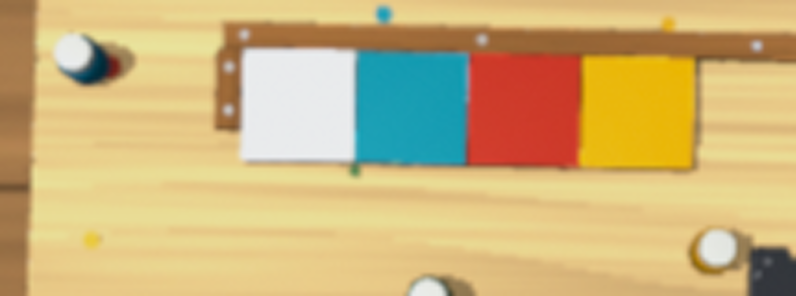

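The picture shows the row closed up: white at (298,105), teal (411,107), red (524,109) and ochre (637,111), flush with both battens. The spacing measures 89.7, 90.0 and 90.4 mm, and the pots have not moved. I'm handing it in.

```bash
python3 -c "
from bench import ctrl
print(ctrl.close_job())"
```

```text
the job is handed in; nothing more can be done
None
```

The four coasters (white, teal, red, ochre from the short batten) sit in a closed, square row on the long batten, the pots unmoved, and the job was handed in at about 36 s; the hand-in returned no verdict.

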